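Seat a heel lift flush on a tilted shoe and hold it pressed

ROBOT

A 7-joint arm with a two-finger parallel gripper is mounted at the origin on a cart in front of the work surface, level with it; the furniture and walls round the work are solid. World frame = base frame: x ahead of the robot, y to its left, z up, the work surface at z = 0. Lengths are in m, angles in degrees, forces in N, time in s.
With the tool pointing down it reaches from about 0.35 to 0.9 m from the base axis. Payload 8.1 kg.
Tool frame: the origin (TCP) lies at the very end of the fingers, on their centre line; the grasp point (between the pads) lies 19 mm behind it (robot.hold_point_z is the z of the grasp point in the tool frame, in m); z points along the fingers, y is the line along which they close (so a half turn about z gives the same grasp; the last joint's range is limited). The gripper opens to 92 mm and grips with 3 to 60 N. Pads are 19 mm wide; open, the fingers measure 130 mm over their backs; the gripper's body (75 mm by 190 mm) begins 47 mm behind the grasp point.
Start: joints at [65.111, 24.895, 1.432, 90.138, -0.665, 64.973, -4.303], TCP at [0.204, -0.591, 0.205] pointing down, gripper open.
Joint ranges: [-149.89, 149.89], [-25.12, 119.58], [-72.63, 75.52], [4.76, 147.25], [-75.54, 255.54], [6.69, 114.76], [-157.13, 157.13]. Speed limits (degrees/s): [127.2, 127.2, 172.46, 172.46, 180, 180, 180].

INTERFACE

Orientations are given as [roll, pitch, yaw] about the fixed x, y, z axes, in that order (R = Rz(yaw) Ry(pitch) Rx(roll)).
In Python, from cell import robot, snapshot, masks_of, spot_point gives the robot as it stands.
- The arm moves only by the tool play_rows, never from a script. Its argument "plan" is a list of rows, each an object of numbers: "tx", "ty", "tz": the shift along the tool's x, y, z in mm; "yaw": the turn about the tool's z in rad; "claw": the closure, from 0 (fully open) to 1 (shut). In form: [{"tx": .., "ty": .., "tz": .., "yaw": .., "claw": ..}, ...]. A call has 1 to 12 rows; each row shifts and turns the commanded pose from where the row before left it, along the tool's axes as they then stand; what a row does not reach is not made up. A row lasts 1/12 s, in which the tool goes at most 41.7 mm and 7.16 degrees, less where a joint would pass 70% of its speed; a pose out of reach is approached as far as the arm can. A call is refused whole if a number of a shift passes 41.7 or a number of a turn 0.125, either way. A call with a gripper value outside its range is refused whole. The fingers move at their own pace and stop on an object; "squeeze" is the grip in N (left out, the last holds). Time passes only in rows, so rows that do not move let the fingers close. It gives the time, the measured TCP pose, the force, the opening and the grip force at its end, in the units of the state.
- robot.state(): the state, without advancing time (a new reading comes with each control period).
- snapshot(name): name is "scene" or "top" or "wrist"; returns a dict with "image" (384x512x3 uint8, red, green, blue), "fx", "fy", "cx", "cy" (pixels), "xyz" and "orientation" of the camera in the world. Camera axes: x right, y down, z forward; pixel columns grow to the right and rows downward; lengths in m; the calibration is good to about 2 mm. A picture is of the moment at which its call begins. There is no depth.
- robot.hand_in(): hands the job in; it is judged then, once.
Trained networks look in a picture, given as the dict that the camera call returned (one of the last four; its "shot" number tells which), for a name from the list of things; names that differ only in an ending like _2 or _b are one class to them, and where a whole thing is asked for, a point or a joint stands for the part that bears it (a point fixed in the world has none). Each returns a list of dicts, best first, with "confidence" (0 to 1); they miss things now and then, are a little off and sometimes report something else, mostly with a low value. They report only what shows in the picture. A call takes as long as a camera call. They do not tell look-alikes from the thing itself.
- masks_of(thing, picture): "mask" (384x512 bool, what is visible of it).
- spot_point(thing, picture): "at" ([x, y, z] in m, in world coordinates, good to about 4 mm: a listed point, or the origin of a listed thing).
The state is a dict: "t": time; "joint_positions": joint angles; "qvel": joint speeds; "joint_efforts": joint torques, N m; "tool_pos": TCP position; "tool_rot": TCP orientation; "contact_force": force on the tool from outside, world axes, zero at the start; "moment": the same for the moment, N m; "gripper_width": finger opening in m; "grip_force": force on a finger pad.
Only numpy, scipy, OpenCV 4.12 (cv2) and the standard library are available. Lean on these libraries where they do the work, as an engineer would, in place of code of your own. Each camera call takes 0.05 s, during which the arm holds its last target. There are 200 camera calls.

TASK

The shoe stands sole-up and tilted on the bench jack, ready for its heel. Pick up the loose stack of leather heel lifts from the bench and lay it on the bare, sloping heel seat of the shoe, centred, its straight edge butted against the step where the sole begins; tilt it to the slope so that it lies flush all over. Press it on gently, with about 10 N, and finish while still holding it pressed there, without letting go; do not shift the shoe or disturb the other things on the bench.

Things in the scene. Friction and masses are not known exactly. Their poses are not given: they have to be found in the camera images.
- heel_lift: Loose stack of brown leather heel lifts lying on the bench, D-shaped: 62 mm from straight edge to round back, 68 mm wide, 19 mm high, about 110 g. Origin: centre of its underside. x points from the straight edge (x = -30 mm) to the round back, y across the width, z up. Grip its sides, 67 mm apart at x = -12 mm; they taper only slightly from x = -24 to 0 mm.
- lift_breast (a point): Middle of the lower rim of the lift's straight edge: in the lift's frame at (-30, 0, 0) mm; axes as the lift's.
- lift_back (a point): Middle of the lower rim of the lift's round back: in the lift's frame at (+30, 0, 0) mm; axes as the lift's.
- heel_seat (a point): On the dark shoe held sole-up: middle of the foot of the 6 mm step where the tan outsole begins. Axes turn with the shoe: x to the toe, y across, z squarely out of the seat. The seat is the flat face z = 0, x from -66 mm to 0, 71 mm wide at the step. A seated lift has its straight edge at the step (its x against this x), its underside on z = 0. Hard leather: 1 mm of press makes 5 to 20 N.
- jack: The cast-iron bench jack under the shoe, fixed to the bench: foot 150 x 110 x 12 mm, post, and a clamped pivot 105 mm above the bench. Origin: centre of the foot's underside; x towards the shoe's toe.
- shoe_hammer: Shoemaker's hammer lying on the bench, 122 x 228 x 35 mm; a bystander. Origin: centre of its underside.
- beeswax: Yellow cake of beeswax, 38 x 53 x 24 mm; a bystander. Origin: centre of its underside.
- thread_spool: Standing spool of tan thread, 40 mm across, 64 mm high; a bystander. Origin: centre of its underside.
- seat_back (a point): Middle of the round back end of the heel seat, at (-66, 0, 0) mm in heel_seat's frame, same axes. The seat is some 0.2 m above the bench and slopes down to this end, towards the robot, by 7 to 26 degrees, a different angle each time; the shoe's tilt is clamped. Beyond the step the sole rises slowly to 14 mm at x = 120 mm of heel_seat's frame and ends at x = 200 mm.
Mind the look-alikes: they are no part of the job. What is shaped like the heel_lift but orange or yellow is not meant.

How it is judged (in metres and radians):
On the way:
1. the heel lift is carried clear of the bench in the gripper (height (world z) of heel_lift above 0.05 m and contact force between the fingers and heel_lift above 1 N and contact force between heel_lift and jack below 0.2 N), for 0.3 s.
At the end, for the whole second after the job is handed in: Straight edge within 4 mm of the step and 5 mm of the middle, square within 0.1 rad; underside flush (both ends within 2 mm of the seat, tilt within 0.045 rad); pressed on with 4 to 25 N, gripped by the fingers (over 15 N), at rest; shoe moved under 5 mm, bystanders under 20 mm (x of lift_breast in the frame of heel_seat between -0.004 and 0.002 m and y of lift_breast in the frame of heel_seat between -0.005 and 0.005 m and x of lift_back in the frame of heel_seat below -0.05 m and angle between the x axis of heel_lift and the x axis of heel_seat, either way round below 0.1 rad and angle between the z axis of heel_lift and the z axis of heel_seat, either way round below 0.045 rad and z of lift_breast in the frame of heel_seat between -0.002 and 0.002 m and z of lift_back in the frame of heel_seat between -0.002 and 0.002 m and contact force between heel_lift and jack between 4 and 25 N and contact force between the fingers and heel_lift above 15 N and linear speed of heel_lift below 0.01 m/s and distance of heel_seat from where it was at the start of the episode below 0.005 m and distance of each of shoe_hammer, beeswax, thread_spool from where it was at the start of the episode below 0.02 m); the arm keeps its last pose, push and grip.
It fails at once if the lift is forced against the shoe with more than 45 N (contact force between heel_lift and jack above 45 N).
It fails at once if the shoe is pushed out of its place or tilt (distance of heel_seat from where it was at the start of the episode above 0.008 m).
It fails at once if a bystander is disturbed (distance of any of shoe_hammer, beeswax, thread_spool from where it was at the start of the episode above 0.03 m).
It also fails if it takes over 42 s, if anything falls off the work surface, if the arm or the gripper's body presses on something with over 40 N, if the wrist force passes 120 N, or if a joint passes its speed limit or range.

## Working session

There is one attempt and no reset: what is moved stays moved. The work goes in short steps, Python scripts to look and compute and a tool call to move; the robot and the scene stay as the last step left them, time stands still between calls to the robot, and variables do not carry over. Pictures are saved under pics/ and viewed, at most 10 in all, crops included, and the job is handed in when it is done.

Besides the shell and the picture viewer there is one more tool, called by a JSON object that holds its "method" and its "body". play_rows: Moves the arm, as the interface text tells. Its arguments: {"type":"object","properties":{"plan":{"type":"array","items":{"type":"object","properties":{"tx":{"type":"number"},"ty":{"type":"number"},"tz":{"type":"number"},"yaw":{"type":"number"},"claw":{"type":"number"}}}},"squeeze":{"type":"number"}},"required":["plan"]}

```bash
ls; mkdir -p pics; cat > h.py <<'E'
import numpy as np, cv2
from scipy.spatial.transform import Rotation as R
from cell import robot, snapshot, masks_of, spot_point
E
python3 - <<'E'
from h import *
s=robot.state(); print({k:np.round(v,3).tolist() for k,v in s.items()})
ims=[]
for n in ("scene","top"):
    p=snapshot(n); ims.append(p["image"]); print(n,p["xyz"],p["orientation"],p["fx"])
    for t in ("heel_lift","lift_breast","lift_back","heel_seat","seat_back","jack","shoe_hammer","beeswax","thread_spool"):
        print(t,[(np.round(d["at"],4).tolist(),round(d["confidence"],2)) for d in spot_point(t,p)[:3]])
for n,i in zip("st",ims): cv2.imwrite(f"pics/{n}0.png",i[:,:,::-1])
E
```

```text
pics
{'t': 0.0, 'joint_positions': [65.111, 24.937, 1.431, 90.191, -0.663, 64.975, -4.3], 'qvel': [-0.063, 0.036, 0.029, -0.023, -0.043, 0.098, 0.018], 'joint_efforts': [-0.0, -66.785, 0.985, -31.446, -0.061, 0.043, 0.0], 'tool_pos': [0.203, -0.59, 0.204], 'tool_rot': [-179.906, 0.01, 19.01], 'contact_force': [0.107, 1.346, -0.123], 'moment': [-0.003, 0.045, -0.062], 'grip_force': 0.0, 'gripper_width': 0.092}
scene [0.13657272 0.80462243 0.91855813] [-130.74512785   -0.52855515 -154.94270659] 358.12434121499706
heel_lift [([0.5069, -0.3242, -0.0011], 0.73), ([0.4864, -0.0816, -0.0017], 0.56), ([0.5068, -0.2096, -0.0016], 0.53)]
lift_breast [([0.5063, -0.209, -0.0014], 0.69), ([0.5364, -0.3193, 0.0009], 0.63)]
lift_back [([0.4538, -0.1832, -0.0084], 0.62), ([0.5004, -0.1107, -0.0025], 0.48), ([0.4767, -0.3215, 0.0016], 0.45)]
heel_seat [([0.5429, 0.1599, 0.191], 0.86)]
seat_back [([0.4807, 0.1718, 0.168], 0.68)]
jack [([0.5855, 0.1491, 0.0032], 0.6)]
shoe_hammer [([0.3716, 0.3476, 0.0018], 0.92)]
beeswax [([0.6273, -0.1578, 0.0022], 0.39), ([0.3713, 0.346, 0.0001], 0.38)]
thread_spool [([0.6217, -0.3334, 0.0046], 0.58)]
top [ 0.3580375  -0.00849033  1.3824642 ] [-173.64588422   -0.32110799  -89.41799384] 379.90764963476323
heel_lift [([0.4833, -0.1975, -0.003], 0.69), ([0.4881, -0.0845, 0.0013], 0.67), ([0.5101, -0.3213, -0.0001], 0.54)]
lift_breast [([0.5404, -0.3177, -0.0028], 0.74), ([0.4739, -0.057, -0.0018], 0.63), ([0.5105, -0.2158, 0.004], 0.5)]
lift_back [([0.5009, -0.1081, -0.0006], 0.77), ([0.4617, -0.181, -0.0024], 0.64), ([0.4783, -0.3253, 0.0004], 0.6)]
heel_seat [([0.5434, 0.1551, 0.1865], 0.87)]
seat_back [([0.4792, 0.1718, 0.1677], 0.89), ([0.5092, -0.2138, 0.0021], 0.38)]
jack [([0.5757, 0.1506, -0.0019], 0.72)]
shoe_hammer [([0.3691, 0.3507, 0.0059], 0.84)]
beeswax [([0.6275, -0.1567, -0.0], 0.68)]
thread_spool [([0.6188, -0.3385, -0.0021], 0.49)]
```

View pics/t0.png

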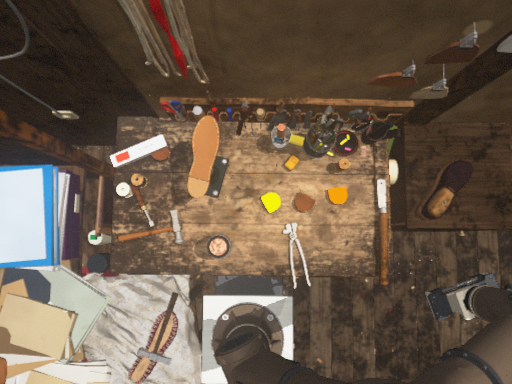

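View pics/s0.png

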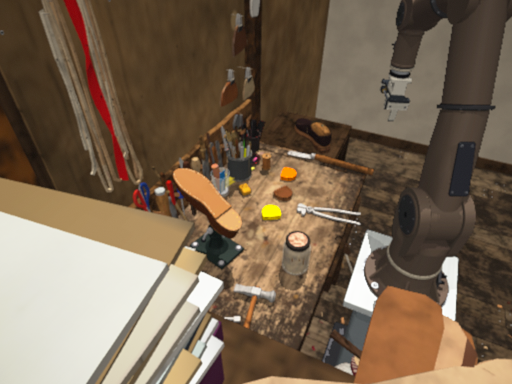

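The brown lift shows at top (304,202), between yellow (271,202) and orange (338,195). The shoe's heel is at (198,190) with its toe up at (207,120).

{"method": "play_rows", "body": {"plan": [{"tx": 33,"ty": -23,"claw": 0},{"tx": 33,"ty": -23},{"tx": 33,"ty": -23},{"tx": 33,"ty": -23},{"tx": 33,"ty": -23},{"tx": 33,"ty": -23},{"tx": 33,"ty": -23},{"tx": 33,"ty": -23},{"tx": 33,"ty": -23},{"tx": 33,"ty": -23},{"tx": 33,"ty": -23},{"tx": 33,"ty": -23}]}}

```text
invalid input
```

{"method": "play_rows", "body": {"plan": [{"yaw": 0.122},{"yaw": 0.122},{"yaw": 0.122},{"yaw": 0.122},{"yaw": 0.122},{"yaw": 0.122},{"yaw": 0.122},{}]}}

```text
invalid input
```

```bash
python3 - <<'E'
from h import *
s=robot.state(); print({k:np.round(s[k],4).tolist() for k in ('t','joint_positions','tool_pos','tool_rot','contact_force')})
for n in ("wrist","top"):
    p=snapshot(n); print(n,p["xyz"],p["orientation"],p["fx"],p["cx"],p["cy"])
    if n=="wrist": cv2.imwrite("pics/w1.png",p["image"][:,:,::-1]); np.savez("w1.npz",**{k:p[k] for k in ("image","fx","fy","cx","cy","xyz","orientation")})
    for t in ("heel_lift","lift_breast","lift_back"):
        print(t,[(np.round(d["at"],4).tolist(),round(d["confidence"],2)) for d in spot_point(t,p)[:3]])
E
```

```text
{'t': 1.0, 'joint_positions': [65.1117, 24.8963, 1.4328, 90.1382, -0.6636, 64.9743, -4.303], 'tool_pos': [0.2035, -0.5909, 0.2051], 'tool_rot': [-179.9997, 0.0018, 19.0048], 'contact_force': [-0.3804, 0.2822, -0.3142]}
wrist [ 0.2705726  -0.56726774  0.38470625] [ 1.64900689e+02 -4.26479379e-02 -7.09719525e+01] 331.0149248794918 258.178876441873 197.59022286321718
heel_lift []
lift_breast []
lift_back []
top [ 0.3580375  -0.00849033  1.3824642 ] [-173.64588422   -0.32110799  -89.41799384] 379.90764963476323 252.80076761444928 194.2505960898333
heel_lift [([0.4859, -0.0816, -0.002], 0.85), ([0.5092, -0.3215, -0.0005], 0.81), ([0.4843, -0.195, -0.0037], 0.79)]
lift_breast [([0.5398, -0.317, -0.0034], 0.84), ([0.5055, -0.2127, 0.0034], 0.78), ([0.4743, -0.0569, 0.0013], 0.64)]
lift_back [([0.4782, -0.328, 0.0006], 0.72), ([0.5027, -0.1027, -0.0015], 0.71), ([0.4605, -0.1838, -0.0038], 0.65)]
```

View pics/w1.png

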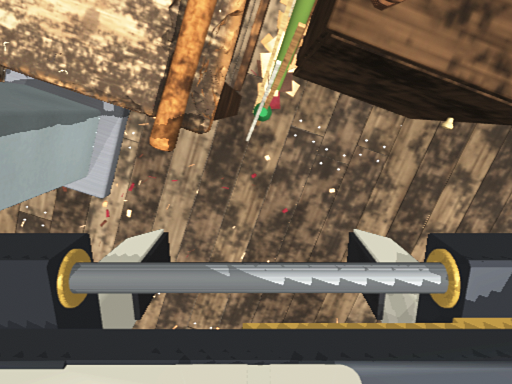

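The wrist view shows only floor and the open fingers (pads at columns 140 and 375). Both moves were refused, so each row probably needs every field.

{"method": "play_rows", "body": {"plan": [{"tx": 33,"ty": -23,"tz": 0,"yaw": 0,"claw": 0},{"tx": 33,"ty": -23,"tz": 0,"yaw": 0,"claw": 0},{"tx": 33,"ty": -23,"tz": 0,"yaw": 0,"claw": 0},{"tx": 33,"ty": -23,"tz": 0,"yaw": 0,"claw": 0},{"tx": 33,"ty": -23,"tz": 0,"yaw": 0,"claw": 0},{"tx": 33,"ty": -23,"tz": 0,"yaw": 0,"claw": 0},{"tx": 33,"ty": -23,"tz": 0,"yaw": 0,"claw": 0},{"tx": 33,"ty": -23,"tz": 0,"yaw": 0,"claw": 0},{"tx": 33,"ty": -23,"tz": 0,"yaw": 0,"claw": 0},{"tx": 33,"ty": -23,"tz": 0,"yaw": 0,"claw": 0},{"tx": 33,"ty": -23,"tz": 0,"yaw": 0,"claw": 0}], "squeeze": 15}}

```text
t: 2.32
tool_pos: [0.4653, -0.2318, 0.2055]
tool_rot: [180.0, -0.0, 19.0]
contact_force: [0.7, -1.3, -0.4]
gripper_width: 0.0916
grip_force: 0.0
```

{"method": "play_rows", "body": {"plan": [{"tx": 0,"ty": 0,"tz": 0,"yaw": 0.122,"claw": 0},{"tx": 0,"ty": 0,"tz": 0,"yaw": 0.122,"claw": 0},{"tx": 0,"ty": 0,"tz": 0,"yaw": 0.122,"claw": 0},{"tx": 0,"ty": 0,"tz": 0,"yaw": 0.122,"claw": 0},{"tx": 0,"ty": 0,"tz": 0,"yaw": 0.122,"claw": 0},{"tx": 0,"ty": 0,"tz": 0,"yaw": 0.122,"claw": 0},{"tx": 0,"ty": 0,"tz": 0,"yaw": 0.122,"claw": 0},{"tx": 0,"ty": 0,"tz": 0,"yaw": 0,"claw": 0}]}}

```text
t: 2.98
tool_pos: [0.4644, -0.2335, 0.2052]
tool_rot: [180.0, -0.0, -30.3]
contact_force: [0.3, -1.1, -0.5]
gripper_width: 0.0918
grip_force: 0.0
```

```bash
python3 - <<'E'
from h import *
s=robot.state(); print({k:np.round(s[k],4).tolist() for k in ('t','joint_positions','tool_pos','tool_rot','contact_force')})
p=snapshot("wrist"); print(p["xyz"],p["orientation"],p["fx"],p["cx"],p["cy"])
cv2.imwrite("pics/w2.png",p["image"][:,:,::-1]); np.savez("w2.npz",**{k:p[k] for k in ("image","fx","fy","cx","cy","xyz","orientation")})
for t in ("heel_lift","lift_breast","lift_back"):
    print(t,[(np.round(d["at"],4).tolist(),round(d["confidence"],2)) for d in spot_point(t,p)[:3]])
m=masks_of("heel_lift",p)
for d in m[:3]:
    v,u=np.nonzero(d["mask"]); print(d["confidence"],len(u),u.mean(),v.mean(),p["image"][d["mask"]].mean(0))
E
```

```text
{'t': 2.9833, 'joint_positions': [21.7816, 15.2417, -1.2323, 104.5912, 0.3837, 60.1571, -99.8551], 'tool_pos': [0.4644, -0.2335, 0.2052], 'tool_rot': [179.9936, -0.0152, -30.2568], 'contact_force': [0.3349, -1.0858, -0.4628]}
[ 0.5257169  -0.26769459  0.38479666] [ 1.64954012e+02 -5.30652957e-02 -1.20235842e+02] 331.0149248794918 258.178876441873 197.59022286321718
heel_lift [([0.4843, -0.0857, 0.0019], 0.84), ([0.4817, -0.1954, -0.0018], 0.71), ([0.5108, -0.3234, -0.0009], 0.66)]
lift_breast [([0.5099, -0.2134, 0.0004], 0.97), ([0.5402, -0.3201, -0.0005], 0.7)]
lift_back [([0.48, -0.328, -0.0011], 0.97), ([0.5041, -0.1114, 0.0001], 0.76), ([0.4578, -0.1797, 0.0007], 0.56)]
0.94 2896 223.13156077348066 171.46512430939225 [103.38674033  55.64813536  30.20096685]
0.94 3378 307.77590290112494 91.60805210183541 [236.19834221 146.36678508  29.16725873]
0.67 2334 135.926735218509 214.9592973436161 [206.91302485 193.65638389  30.74678663]
```

View pics/w2.png

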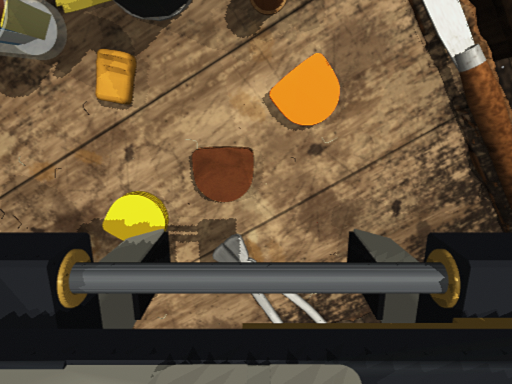

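The brown lift is at wrist (223,171). Its straight edge runs along the top from (192,150) to (253,148), almost square to the tool. I'll refine this by projecting the mask onto the bench.

```bash
cat >> h.py <<'E'
def rays(p,uv):
    M=R.from_euler('xyz',p["orientation"],degrees=True).as_matrix()
    uv=np.asarray(uv,float)
    return np.c_[(uv[:,0]-p["cx"])/p["fx"],(uv[:,1]-p["cy"])/p["fy"],np.ones(len(uv))]@M.T
def onplane(p,uv,z):
    d=rays(p,uv); o=np.array(p["xyz"]); return o+d*((z-o[2])/d[:,2])[:,None]
def project(p,X):
    M=R.from_euler('xyz',p["orientation"],degrees=True).as_matrix()
    c=(np.atleast_2d(X)-p["xyz"])@M
    return np.c_[p["fx"]*c[:,0]/c[:,2]+p["cx"],p["fy"]*c[:,1]/c[:,2]+p["cy"]]
E
python3 - <<'E'
from h import *
from scipy.optimize import minimize
p=snapshot("wrist")
im=p["image"].astype(int)
m=[d for d in masks_of("heel_lift",p) if im[d["mask"]].mean(0)[0]<150][0]["mask"]
# model: hull of D outline, bottom & top
h=34.;a=np.radians(np.linspace(-90,90,40))
out=np.r_[[[-30,-33.5],[-30,33.5]],np.c_[-2+32*np.cos(a),34*np.sin(a)]]/1000
def sil(q):
    c,s=np.cos(q[2]),np.sin(q[2]); xy=out@np.array([[c,s],[-s,c]])+q[:2]
    P=np.r_[np.c_[xy,0*xy[:,0]],np.c_[xy,0*xy[:,0]+.019]]
    hu=cv2.convexHull(project(p,P).astype(np.float32))
    I=np.zeros((384*1,512),np.uint8); cv2.fillConvexPoly(I,np.round(hu*16).astype(np.int32),1,shift=4); return I>0
f=lambda q:(sil([q[0]/1e3,q[1]/1e3,q[2]/100])^m).sum()
best=min((minimize(f,[482+dx,-196+dy,100*np.radians(y)],method="Nelder-Mead",options=dict(initial_simplex=None,xatol=.02)) for dx in(-3,3) for dy in(-3,3) for y in(146,150,156)),key=lambda r:r.fun)
print(best.fun,m.sum(),best.x[:2],np.degrees(best.x[2]/100))
E
```

```text
109.0 2926 [ 482.68527824 -197.74103848] 151.63475847153808
```

{"method": "play_rows", "body": {"plan": [{"tx": 4,"ty": -20,"tz": 20,"yaw": 0,"claw": 0},{"tx": 4,"ty": -20,"tz": 30,"yaw": 0,"claw": 0},{"tx": 0,"ty": 0,"tz": 35,"yaw": 0,"claw": 0},{"tx": 0,"ty": 0,"tz": 35,"yaw": 0,"claw": 0},{"tx": 0,"ty": 0,"tz": 35,"yaw": 0,"claw": 0},{"tx": 0,"ty": 0,"tz": 25,"yaw": 0,"claw": 0},{"tx": 0,"ty": 0,"tz": 18,"yaw": 0,"claw": 0},{"tx": 0,"ty": 0,"tz": 0,"yaw": 0,"claw": 0}]}}

```text
t: 4.0
tool_pos: [0.4888, -0.202, 0.0037]
tool_rot: [179.9, 0.3, -29.9]
contact_force: [-0.7, 0.5, 0.5]
gripper_width: 0.0916
grip_force: 0.0
```

{"method": "play_rows", "body": {"plan": [{"tx": 0,"ty": 0,"tz": 0,"yaw": 0,"claw": 0.4},{"tx": 0,"ty": 0,"tz": 0,"yaw": 0,"claw": 0.4},{"tx": 0,"ty": 0,"tz": 0,"yaw": 0,"claw": 0.4},{"tx": 0,"ty": 0,"tz": 0,"yaw": 0,"claw": 0.4},{"tx": 0,"ty": 0,"tz": 0,"yaw": 0,"claw": 0.4},{"tx": 0,"ty": 0,"tz": 0,"yaw": 0,"claw": 0.4}], "squeeze": 20}}

```text
t: 4.5
tool_pos: [0.4917, -0.203, 0.0079]
tool_rot: [-180.0, -0.1, -29.9]
contact_force: [0.3, 0.5, -0.6]
gripper_width: 0.0573
grip_force: 0.0
```

The fingers closed to 57 mm with no grip force, which shouldn't be possible around a 67 mm lift, so I'll look.

```bash
python3 - <<'E'
from h import *
s=robot.state(); print({k:np.round(s[k],4).tolist() for k in ('t','tool_pos','tool_rot','contact_force','gripper_width','grip_force')})
p=snapshot("wrist"); q=snapshot("top")
for x in(p,q):
  for t in ("heel_lift","lift_breast","lift_back"):
    print(t,[(np.round(d["at"],4).tolist(),round(d["confidence"],2)) for d in spot_point(t,x)[:3]])
cv2.imwrite("pics/w3.png",p["image"][:,:,::-1])
E
```

```text
{'t': 4.5, 'tool_pos': [0.4917, -0.203, 0.0079], 'tool_rot': [-179.986, -0.0753, -29.9244], 'contact_force': [0.2843, 0.5355, -0.5757], 'gripper_width': 0.0573, 'grip_force': 0.0}
heel_lift [([0.5119, -0.3251, -0.0012], 0.82), ([0.4845, -0.1962, -0.0053], 0.6)]
lift_breast [([0.5062, -0.2118, 0.0007], 0.6)]
lift_back [([0.4587, -0.184, -0.0012], 0.76), ([0.4792, -0.3234, 0.0005], 0.59)]
heel_lift [([0.488, -0.0838, -0.0003], 0.54), ([0.4837, -0.1963, -0.0018], 0.41)]
lift_breast [([0.4767, -0.061, -0.0022], 0.67), ([0.509, -0.2135, -0.0002], 0.45), ([0.4802, 0.1733, 0.1644], 0.16)]
lift_back [([0.5013, -0.1041, -0.0017], 0.61), ([0.461, -0.1812, -0.0028], 0.48)]
```

View pics/w3.png

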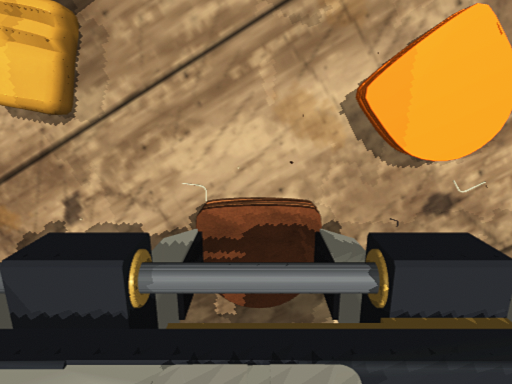

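The lift sits between the fingers, straight edge from (197,200) to (322,205), but there is no grip force yet. I'll close further.

{"method": "play_rows", "body": {"plan": [{"tx": 0,"ty": 0,"tz": 0,"yaw": 0,"claw": 1},{"tx": 0,"ty": 0,"tz": 0,"yaw": 0,"claw": 1},{"tx": 0,"ty": 0,"tz": 0,"yaw": 0,"claw": 1},{"tx": 0,"ty": 0,"tz": 0,"yaw": 0,"claw": 1}], "squeeze": 20}}

```text
t: 5.23
tool_pos: [0.4913, -0.2029, 0.0071]
tool_rot: [180.0, 0.0, -29.9]
contact_force: [0.8, -0.5, -0.0]
gripper_width: 0.033
grip_force: 0.0
```

```bash
python3 - <<'E'
from h import *
s=robot.state(); print({k:np.round(s[k],4).tolist() for k in ('t','tool_pos','contact_force','gripper_width','grip_force')})
p=snapshot("wrist"); q=snapshot("scene")
c=cv2.resize(q["image"][150:230,240:340],(600,480),interpolation=2)
cv2.imwrite("pics/w4.png",np.hstack([cv2.resize(p["image"][150:340,100:420],(400,238)),cv2.resize(c,(298,238))])[:,:,::-1])
E
```

```text
{'t': 5.2333, 'tool_pos': [0.4913, -0.2029, 0.0071], 'contact_force': [0.8195, -0.5157, -0.0345], 'gripper_width': 0.033, 'grip_force': 0.0}
```

View pics/w4.png

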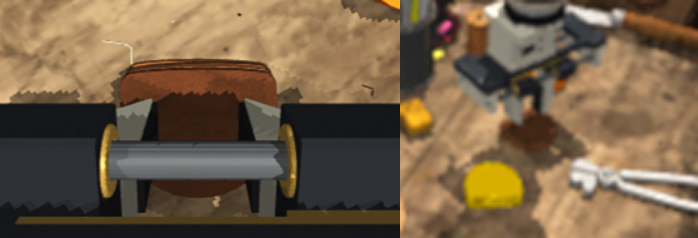

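The fingers are closing over the top of the lift; its brown sides show outside them at columns 120 and 278 of the left crop. So the tips sit higher than the stated TCP. I'll open and feel downwards.

{"method": "play_rows", "body": {"plan": [{"tx": 0,"ty": 0,"tz": 0,"yaw": 0,"claw": 0},{"tx": 0,"ty": 0,"tz": 0,"yaw": 0,"claw": 0},{"tx": 0,"ty": 0,"tz": 0,"yaw": 0,"claw": 0},{"tx": 0,"ty": 0,"tz": 0,"yaw": 0,"claw": 0},{"tx": 0,"ty": 0,"tz": 0,"yaw": 0,"claw": 0},{"tx": 0,"ty": 0,"tz": 0,"yaw": 0,"claw": 0},{"tx": 0,"ty": 0,"tz": 0,"yaw": 0,"claw": 0},{"tx": 0,"ty": 0,"tz": 0,"yaw": 0,"claw": 0},{"tx": 0,"ty": 0,"tz": 0,"yaw": 0,"claw": 0},{"tx": 0,"ty": 0,"tz": 0,"yaw": 0,"claw": 0}]}}

```text
t: 6.17
tool_pos: [0.4913, -0.2029, 0.0071]
tool_rot: [180.0, -0.0, -29.9]
contact_force: [-0.2, 0.6, 0.1]
gripper_width: 0.0868
grip_force: 0.0
```

{"method": "play_rows", "body": {"plan": [{"tx": 0,"ty": 0,"tz": 2,"yaw": 0,"claw": 0},{"tx": 0,"ty": 0,"tz": 2,"yaw": 0,"claw": 0},{"tx": 0,"ty": 0,"tz": 0,"yaw": 0,"claw": 0}]}}

```text
t: 6.42
tool_pos: [0.491, -0.2027, 0.0027]
tool_rot: [180.0, 0.0, -29.9]
contact_force: [-0.5, 0.2, 1.2]
gripper_width: 0.0915
grip_force: 0.0
```

{"method": "play_rows", "body": {"plan": [{"tx": 0,"ty": 0,"tz": 2,"yaw": 0,"claw": 0},{"tx": 0,"ty": 0,"tz": 2,"yaw": 0,"claw": 0},{"tx": 0,"ty": 0,"tz": 0,"yaw": 0,"claw": 0}]}}

```text
t: 6.67
tool_pos: [0.491, -0.2028, -0.0013]
tool_rot: [180.0, 0.0, -29.9]
contact_force: [-0.5, -0.6, -0.4]
gripper_width: 0.0918
grip_force: 0.0
```

```bash
python3 - <<'E'
from h import *
print(robot.hold_point_z,[a for a in dir(robot) if a[0]!='_'])
p=snapshot("wrist");s=robot.state();T=np.array(s["tool_pos"]);M=R.from_euler('xyz',s["tool_rot"],degrees=True).as_matrix()
for z in(0,-.019,-.035):
  for y in(-.046,.046): print(z,y,project(p,T+M@[0.0095,y,z]))
c=p["image"].copy()
for z,k in((0,(255,0,0)),(-.019,(0,255,0))):
  for y in(-.046,.046):
    for x in(-.0095,.0095): cv2.circle(c,tuple(int(v) for v in project(p,T+M@[x,y,z])[0]),3,k,-1)
cv2.imwrite("pics/w5.png",c[:,:,::-1])
E
```

```text
-0.0188 ['IKError', 'hand_in', 'hold_point_z', 'state']
0 -0.046 [[179.55886312 218.52541676]]
0 0.046 [[340.68537726 218.54952373]]
-0.019 -0.046 [[171.13613834 230.35754317]]
-0.019 0.046 [[349.58522402 230.37817092]]
-0.035 -0.046 [[162.49835392 242.49178237]]
-0.035 0.046 [[358.71139202 242.50761815]]
```

View pics/w5.png

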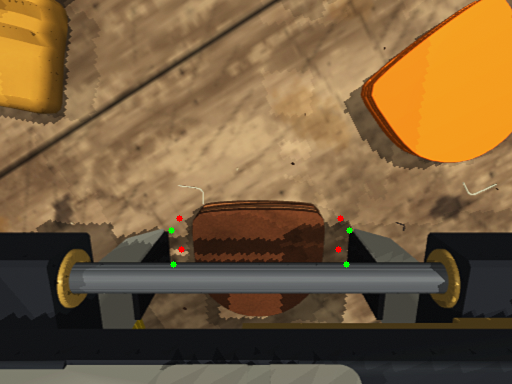

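The fingers visibly end at the green marks (171,231) and (349,231), about 19 mm short of the stated TCP. There is also no contact at reported z = −1 mm. I'll keep feeling for the bench.

{"method": "play_rows", "body": {"plan": [{"tx": 0,"ty": 0,"tz": 3,"yaw": 0,"claw": 0},{"tx": 0,"ty": 0,"tz": 3,"yaw": 0,"claw": 0},{"tx": 0,"ty": 0,"tz": 0,"yaw": 0,"claw": 0}]}}

```text
t: 6.97
tool_pos: [0.491, -0.2027, -0.0075]
tool_rot: [180.0, 0.0, -29.9]
contact_force: [-0.8, 0.7, -0.3]
gripper_width: 0.0918
grip_force: 0.0
```

{"method": "play_rows", "body": {"plan": [{"tx": 0,"ty": 0,"tz": 2,"yaw": 0,"claw": 0},{"tx": 0,"ty": 0,"tz": 2,"yaw": 0,"claw": 0},{"tx": 0,"ty": 0,"tz": 0,"yaw": 0,"claw": 0}]}}

```text
t: 7.22
tool_pos: [0.4911, -0.2028, -0.0112]
tool_rot: [180.0, 0.0, -29.9]
contact_force: [0.7, -0.6, 0.2]
gripper_width: 0.0915
grip_force: 0.0
```

{"method": "play_rows", "body": {"plan": [{"tx": 0,"ty": 0,"tz": 1.5,"yaw": 0,"claw": 0},{"tx": 0,"ty": 0,"tz": 1.5,"yaw": 0,"claw": 0},{"tx": 0,"ty": 0,"tz": 0,"yaw": 0,"claw": 0}]}}

```text
t: 7.47
tool_pos: [0.4911, -0.2028, -0.0141]
tool_rot: [180.0, 0.0, -29.9]
contact_force: [-0.6, 0.5, -1.0]
gripper_width: 0.0917
grip_force: 0.0
```

{"method": "play_rows", "body": {"plan": [{"tx": 0,"ty": 0,"tz": 1,"yaw": 0,"claw": 0},{"tx": 0,"ty": 0,"tz": 1,"yaw": 0,"claw": 0},{"tx": 0,"ty": 0,"tz": 0,"yaw": 0,"claw": 0}]}}

```text
t: 7.72
tool_pos: [0.4912, -0.2028, -0.016]
tool_rot: [180.0, 0.0, -29.9]
contact_force: [-0.7, 0.1, -0.4]
gripper_width: 0.0918
grip_force: 0.0
```

{"method": "play_rows", "body": {"plan": [{"tx": 0,"ty": 0,"tz": 1,"yaw": 0,"claw": 0},{"tx": 0,"ty": 0,"tz": 1,"yaw": 0,"claw": 0},{"tx": 0,"ty": 0,"tz": 0,"yaw": 0,"claw": 0}]}}

```text
t: 7.97
tool_pos: [0.4912, -0.2028, -0.018]
tool_rot: [180.0, 0.0, -29.9]
contact_force: [-0.2, -1.1, -0.2]
gripper_width: 0.0923
grip_force: 0.0
```

{"method": "play_rows", "body": {"plan": [{"tx": 0,"ty": 0,"tz": 1,"yaw": 0,"claw": 0},{"tx": 0,"ty": 0,"tz": 0,"yaw": 0,"claw": 0}]}}

```text
t: 8.13
tool_pos: [0.4912, -0.2028, -0.019]
tool_rot: [180.0, 0.0, -29.9]
contact_force: [0.0, -0.4, 0.1]
gripper_width: 0.0918
grip_force: 0.0
```

{"method": "play_rows", "body": {"plan": [{"tx": 0,"ty": 0,"tz": 1,"yaw": 0,"claw": 0},{"tx": 0,"ty": 0,"tz": 0,"yaw": 0,"claw": 0}]}}

```text
t: 8.3
tool_pos: [0.4912, -0.2029, -0.02]
tool_rot: [180.0, 0.0, -29.9]
contact_force: [-1.1, -0.4, 0.1]
gripper_width: 0.0917
grip_force: 0.0
```

{"method": "play_rows", "body": {"plan": [{"tx": 0,"ty": 0,"tz": 1,"yaw": 0,"claw": 0},{"tx": 0,"ty": 0,"tz": 0,"yaw": 0,"claw": 0}]}}

```text
t: 8.47
tool_pos: [0.4912, -0.2028, -0.021]
tool_rot: [180.0, 0.0, -29.9]
contact_force: [0.2, 0.6, -0.1]
gripper_width: 0.0917
grip_force: 0.0
```

{"method": "play_rows", "body": {"plan": [{"tx": 0,"ty": 0,"tz": 1,"yaw": 0,"claw": 0},{"tx": 0,"ty": 0,"tz": 1,"yaw": 0,"claw": 0}]}}

```text
t: 8.63
tool_pos: [0.4914, -0.2029, -0.0215]
tool_rot: [180.0, -0.0, -29.9]
contact_force: [-9.0, 3.5, 39.0]
gripper_width: 0.0917
grip_force: 19.2
```

{"method": "play_rows", "body": {"plan": [{"tx": 0,"ty": 0,"tz": 1,"yaw": 0,"claw": 0},{"tx": 0,"ty": 0,"tz": 0,"yaw": 0,"claw": 0}]}}

```text
t: 8.8
tool_pos: [0.4914, -0.2029, -0.0215]
tool_rot: [-180.0, -0.0, -29.9]
contact_force: [-9.7, 2.8, 36.9]
gripper_width: 0.0916
grip_force: 18.1
```

```bash
python3 - <<'E'
from h import *
s=robot.state(); print({k:np.round(s[k],4).tolist() for k in ('t','tool_pos','contact_force','gripper_width','grip_force')})
p=snapshot("wrist"); print(p["xyz"])
cv2.imwrite("pics/w6.png",cv2.resize(p["image"][180:300,100:420],(800,300),interpolation=2)[:,:,::-1])
E
```

```text
{'t': 8.8, 'tool_pos': [0.4914, -0.2029, -0.0215], 'contact_force': [-9.6693, 2.7859, 36.8712], 'gripper_width': 0.0916, 'grip_force': 18.0969}
[ 0.55276021 -0.23671946  0.1580894 ]
```

View pics/w6.png

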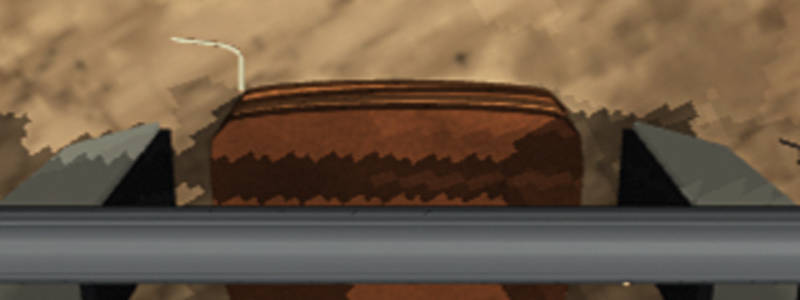

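The tips touched the bench at reported z = −21.5 mm, so they end about 21.5 mm short of the reported TCP. The lift is between the fingers, its edges at columns 212 and 580 of this crop. I'll back up about 6 mm and grip.

{"method": "play_rows", "body": {"plan": [{"tx": 0,"ty": 0,"tz": -4,"yaw": 0,"claw": 0},{"tx": 0,"ty": 0,"tz": -4,"yaw": 0,"claw": 0},{"tx": 0,"ty": 0,"tz": 0,"yaw": 0,"claw": 0}]}}

```text
t: 9.1
tool_pos: [0.4918, -0.203, -0.0152]
tool_rot: [-180.0, -0.1, -29.9]
contact_force: [0.1, -0.3, -0.1]
gripper_width: 0.0914
grip_force: 0.0
```

{"method": "play_rows", "body": {"plan": [{"tx": 0,"ty": 0,"tz": 0,"yaw": 0,"claw": 1},{"tx": 0,"ty": 0,"tz": 0,"yaw": 0,"claw": 1},{"tx": 0,"ty": 0,"tz": 0,"yaw": 0,"claw": 1},{"tx": 0,"ty": 0,"tz": 0,"yaw": 0,"claw": 1},{"tx": 0,"ty": 0,"tz": 0,"yaw": 0,"claw": 1},{"tx": 0,"ty": 0,"tz": 0,"yaw": 0,"claw": 1},{"tx": 0,"ty": 0,"tz": 0,"yaw": 0,"claw": 1}], "squeeze": 20}}

```text
t: 9.68
tool_pos: [0.4911, -0.2028, -0.0161]
tool_rot: [180.0, 0.0, -29.9]
contact_force: [-0.7, -0.4, -0.9]
gripper_width: 0.0671
grip_force: 20.0
```

Gripped: opening 67.1 mm at 20 N, with the tips 5.4 mm above the underside. Now I'll lift, turn and carry it near the seat.

{"method": "play_rows", "body": {"plan": [{"tx": 0,"ty": 0,"tz": -15,"yaw": 0,"claw": 1},{"tx": 0,"ty": 0,"tz": -30,"yaw": 0,"claw": 1},{"tx": 0,"ty": 0,"tz": -40,"yaw": 0,"claw": 1},{"tx": 0,"ty": 0,"tz": -40,"yaw": 0,"claw": 1},{"tx": 0,"ty": 0,"tz": -40,"yaw": 0,"claw": 1},{"tx": 0,"ty": 0,"tz": -40,"yaw": 0,"claw": 1},{"tx": 0,"ty": 0,"tz": -40,"yaw": 0,"claw": 1},{"tx": 0,"ty": 0,"tz": -40,"yaw": -0.09,"claw": 1},{"tx": 0,"ty": 0,"tz": -20,"yaw": -0.09,"claw": 1},{"tx": 0,"ty": 0,"tz": 0,"yaw": -0.1,"claw": 1}], "squeeze": 20}}

```text
t: 10.52
tool_pos: [0.4935, -0.2035, 0.2946]
tool_rot: [180.0, -0.5, -13.6]
contact_force: [0.6, 0.2, -1.4]
gripper_width: 0.0671
grip_force: 20.0
```

{"method": "play_rows", "body": {"plan": [{"tx": -6,"ty": -15,"tz": 0,"yaw": 0,"claw": 1},{"tx": -12,"ty": -30,"tz": 0,"yaw": 0,"claw": 1},{"tx": -14,"ty": -32,"tz": 0,"yaw": 0,"claw": 1},{"tx": -14,"ty": -32,"tz": 0,"yaw": 0,"claw": 1},{"tx": -14,"ty": -32,"tz": 0,"yaw": 0,"claw": 1},{"tx": -14,"ty": -32,"tz": 0,"yaw": 0,"claw": 1},{"tx": -14,"ty": -32,"tz": 0,"yaw": 0,"claw": 1},{"tx": -14,"ty": -32,"tz": 0,"yaw": 0,"claw": 1},{"tx": -14,"ty": -32,"tz": 0,"yaw": 0,"claw": 1},{"tx": -14,"ty": -32,"tz": 0,"yaw": 0,"claw": 1},{"tx": -14,"ty": -32,"tz": 0,"yaw": 0,"claw": 1},{"tx": -8,"ty": -24,"tz": 0,"yaw": 0,"claw": 1}]}}

```text
t: 11.52
tool_pos: [0.4278, 0.1832, 0.2892]
tool_rot: [-180.0, 0.0, -13.7]
contact_force: [0.3, 0.8, -0.5]
gripper_width: 0.0671
grip_force: 20.0
```

```bash
python3 - <<'E'
from h import *
s=robot.state(); print({k:np.round(s[k],4).tolist() for k in ('t','joint_positions','tool_pos','tool_rot','contact_force','gripper_width','grip_force')})
for n in("wrist","top","scene","wrist"):
  p=snapshot(n)
  for t in ("heel_seat","seat_back")+(("heel_lift","lift_breast") if n=="wrist" else ()):
    print(n,t,[(np.round(d["at"],4).tolist(),round(d["confidence"],2)) for d in spot_point(t,p)[:2]])
cv2.imwrite("pics/w7.png",p["image"][:,:,::-1]); np.savez("w7.npz",**{k:p[k] for k in ("image","fx","fy","cx","cy","xyz","orientation")})
E
```

```text
{'t': 11.5167, 'joint_positions': [-9.4737, 7.8638, -22.8126, 102.2161, 3.1873, 70.5436, -136.8965], 'tool_pos': [0.4278, 0.1832, 0.2892], 'tool_rot': [-179.9661, 0.0168, -13.741], 'contact_force': [0.2544, 0.7643, -0.5174], 'gripper_width': 0.0671, 'grip_force': 19.9912}
wrist heel_seat [([0.5424, 0.1561, 0.193], 0.56)]
wrist seat_back [([0.4827, 0.1754, 0.1679], 0.7), ([0.3748, 0.3509, -0.0008], 0.47)]
wrist heel_lift [([0.4194, 0.1834, 0.3045], 0.9), ([0.4861, -0.088, 0.0011], 0.86)]
wrist lift_breast [([0.4453, 0.1777, 0.3077], 0.9), ([0.4805, -0.0519, 0.0037], 0.86)]
top heel_seat [([0.5407, 0.1542, 0.1902], 0.91)]
top seat_back [([0.4807, 0.1703, 0.17], 0.83)]
scene heel_seat [([0.5412, 0.1584, 0.1926], 0.87)]
scene seat_back [([0.4814, 0.1735, 0.169], 0.71)]
wrist heel_seat [([0.5431, 0.1581, 0.1921], 0.79)]
wrist seat_back [([0.4815, 0.1708, 0.1682], 0.97)]
wrist heel_lift [([0.4886, -0.0897, 0.0037], 0.88), ([0.4225, 0.1843, 0.3029], 0.83)]
wrist lift_breast [([0.4497, 0.1764, 0.3039], 0.81), ([0.4778, -0.0495, 0.0025], 0.67)]
```

View pics/w7.png

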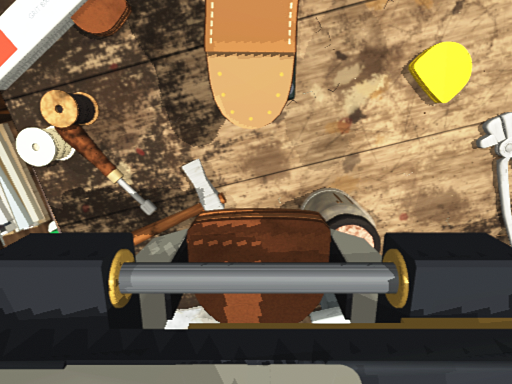

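The seat is the light-tan D: its step runs from (207,52) to (298,55) and its apex is at (250,127). The held lift's straight edge is at row 212. Next I'll fit the seat outline by colour.

```bash
python3 - <<'E'
from h import *
p=dict(np.load("w7.npz"))
im=p["image"].astype(int); hsv=cv2.cvtColor(p["image"],cv2.COLOR_RGB2HSV)
for uv in((252,40),(252,48),(252,56),(252,80),(252,110),(230,90),(330,90)): print(uv,im[uv[1],uv[0]],hsv[uv[1],uv[0]])
S=np.array([.5423,.157,.191]);B=np.array([.4812,.1726,.1686])
print(project(p,[S,B]))
ref=im[70:100,235:270].reshape(-1,3).mean(0)
m=(np.abs(im-ref).sum(2)<40).astype(np.uint8); m=cv2.morphologyEx(m,cv2.MORPH_CLOSE,np.ones((5,5)))
n,l,st,c=cv2.connectedComponentsWithStats(m); k=l[80,252]; m=l==k; print(st[k])
for u in range(212,296,8): 
    v=np.nonzero(m[:,u])[0]; print(u,v.min(),v.max(),end=" | ")
print()
for v in range(56,128,6):
    u=np.nonzero(m[v])[0]; print(v,u.min(),u.max(),end=" | ")
E
```

```text
(252, 40) [206 138  75] [ 14 162 206]
(252, 48) [227 157  87] [ 15 157 227]
(252, 56) [215 163 104] [ 16 132 215]
(252, 80) [232 185 117] [ 18 126 232]
(252, 110) [232 180 116] [ 17 127 232]
(230, 90) [232 183 116] [ 17 127 232]
(330, 90) [89 69 53] [ 13 103  89]
[[252.28639687  49.37013045]
 [252.55605184 130.35845051]]
[ 208   55  101   86 5349]
212 57 88 | 220 57 136 | 228 56 136 | 236 56 137 | 244 59 134 | 252 55 129 | 260 58 128 | 268 57 127 | 276 56 115 | 284 59 110 | 292 57 114 | 
56 209 285 | 62 208 292 | 68 209 291 | 74 210 291 | 80 211 290 | 86 212 289 | 92 214 287 | 98 220 286 | 104 222 308 | 110 224 305 | 116 225 288 | 122 225 272 |
```

```bash
python3 - <<'E'
from h import *
p=dict(np.load("w7.npz")); s=robot.state()
M=R.from_euler('xyz',s["tool_rot"],degrees=True).as_matrix();T=np.array(s["tool_pos"])
print("cam in tool",(p["xyz"]-T)@M)
for zs in(.187,.189,.191,.193):
    S=onplane(p,[[250.3,54.5]],zs)[0]
    zb=np.linspace(zs-.04,zs-.005,800); B=np.array([onplane(p,[[250.5,127.5]],z)[0] for z in zb])
    i=np.abs(np.linalg.norm(B-S,axis=1)-.066).argmin(); d=S-B[i]
    print(zs,S,B[i],"slope",np.degrees(np.arcsin(d[2]/.066)),"yaw",np.degrees(np.arctan2(d[1],d[0])))
S=onplane(p,[[250.3,54.5]],.19)[0]
print("S in tool",(S-T)@M, "axis along tool x; held breast at +20")
q=onplane(p,[[197,217],[322,217]],T[2]+.016+.019); print("lift top rim in tool",(q-T)@M)
E
```

```text
cam in tool [ 0.07086977 -0.000446   -0.17953618]
0.187 [0.53968317 0.15934693 0.187     ] [0.48344933 0.17419754 0.15580476] slope 28.20679065161546 yaw -14.793321727084832
0.189 [0.53938944 0.15937653 0.189     ] [0.48351312 0.17415169 0.15714768] slope 28.856059333493988 yaw -14.811504107188671
0.191 [0.53909571 0.15940613 0.191     ] [0.48357691 0.17410585 0.15849061] slope 29.50940795303908 yaw -14.82991755441357
0.193 [0.53880197 0.15943574 0.193     ] [0.48364069 0.17406001 0.15983354] slope 30.167001016275005 yaw -14.848566497754645
S in tool [ 0.11157071 -0.00627351  0.09916121] axis along tool x; held breast at +20
lift top rim in tool [[ 0.02275208 -0.02844477 -0.03499848]
 [ 0.02267859  0.02898786 -0.03499776]]
```

{"method": "play_rows", "body": {"plan": [{"tx": 10,"ty": -0.5,"tz": 0,"yaw": 0.015,"claw": 1},{"tx": 20,"ty": -1,"tz": 0,"yaw": 0,"claw": 1},{"tx": 25,"ty": -1,"tz": 0,"yaw": 0,"claw": 1},{"tx": 20,"ty": -1,"tz": 0,"yaw": 0,"claw": 1},{"tx": 11,"ty": -2,"tz": 10,"yaw": 0,"claw": 1},{"tx": 0,"ty": 0,"tz": 25,"yaw": 0,"claw": 1},{"tx": 0,"ty": 0,"tz": 30,"yaw": 0,"claw": 1},{"tx": 0,"ty": 0,"tz": 20,"yaw": 0,"claw": 1},{"tx": 0,"ty": 0,"tz": 10,"yaw": 0,"claw": 1},{"tx": 0,"ty": 0,"tz": 5,"yaw": 0,"claw": 1},{"tx": 0,"ty": 0,"tz": 0,"yaw": 0,"claw": 1},{"tx": 0,"ty": 0,"tz": 0,"yaw": 0,"claw": 1}], "squeeze": 12}}

```text
t: 13.32
tool_pos: [0.5145, 0.1642, 0.1899]
tool_rot: [-180.0, -0.1, -14.7]
contact_force: [0.0, -0.6, -1.9]
gripper_width: 0.0674
grip_force: 12.0
```

```bash
python3 - <<'E'
from h import *
for n in("wrist","top","scene"):
  p=snapshot(n)
  for t in ("heel_seat","seat_back","heel_lift","lift_breast","lift_back"):
    print(n,t,[(np.round(d["at"],4).tolist(),round(d["confidence"],2)) for d in spot_point(t,p) if d["at"][2]>.1][:2])
  if n=="wrist": w=p
s=robot.state(); print({k:np.round(s[k],4).tolist() for k in ('t','tool_pos','tool_rot','contact_force','gripper_width')})
cv2.imwrite("pics/w8.png",np.hstack([cv2.resize(w["image"],(400,300)),cv2.resize(p["image"][160:260,150:283],(400,300),interpolation=2)])[:,:,::-1])
E
```

```text
wrist heel_seat [([0.5426, 0.1554, 0.1896], 0.95)]
wrist seat_back []
wrist heel_lift [([0.5058, 0.1668, 0.2057], 0.82)]
wrist lift_breast [([0.5336, 0.1594, 0.2086], 0.59)]
wrist lift_back []
top heel_seat []
top seat_back []
top heel_lift [([0.5424, 0.1551, 0.1884], 0.67)]
top lift_breast []
top lift_back []
scene heel_seat [([0.5413, 0.1598, 0.1895], 0.69)]
scene seat_back [([0.4823, 0.175, 0.1673], 0.65)]
scene heel_lift [([0.5069, 0.1635, 0.2028], 0.76)]
scene lift_breast [([0.5294, 0.162, 0.206], 0.6)]
scene lift_back [([0.4746, 0.1734, 0.2021], 0.83)]
{'t': 14.2167, 'tool_pos': [0.514, 0.1638, 0.1891], 'tool_rot': [179.9963, 0.0017, -14.7415], 'contact_force': [-1.0363, 0.3128, -0.7439], 'gripper_width': 0.0669}
```

View pics/w8.png

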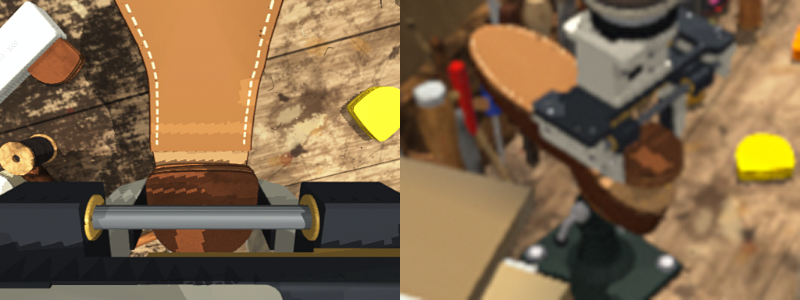

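The held lift sits square over the seat, just short of the step. In the left half the sole edges are at 155 and 247, and the lift spans 147–257. I'll lower it until it touches.

{"method": "play_rows", "body": {"plan": [{"tx": 0,"ty": 0,"tz": 4,"yaw": 0,"claw": 1},{"tx": 0,"ty": 0,"tz": 4,"yaw": 0,"claw": 1},{"tx": 0,"ty": 0,"tz": 3,"yaw": 0,"claw": 1},{"tx": 0,"ty": 0,"tz": 0,"yaw": 0,"claw": 1}]}}

```text
t: 14.55
tool_pos: [0.5134, 0.1635, 0.1771]
tool_rot: [179.9, 0.1, -14.7]
contact_force: [-1.2, 0.2, -1.6]
gripper_width: 0.0674
grip_force: 12.0
```

{"method": "play_rows", "body": {"plan": [{"tx": 0,"ty": 0,"tz": 1,"yaw": 0,"claw": 1},{"tx": 0,"ty": 0,"tz": 1,"yaw": 0,"claw": 1},{"tx": 0,"ty": 0,"tz": 0,"yaw": 0,"claw": 1}]}}

```text
t: 14.8
tool_pos: [0.5139, 0.1638, 0.176]
tool_rot: [180.0, 0.0, -14.7]
contact_force: [0.3, 0.3, -1.4]
gripper_width: 0.0675
grip_force: 12.0
```

{"method": "play_rows", "body": {"plan": [{"tx": 0,"ty": 0,"tz": 1,"yaw": 0,"claw": 1},{"tx": 0,"ty": 0,"tz": 1,"yaw": 0,"claw": 1},{"tx": 0,"ty": 0,"tz": 0,"yaw": 0,"claw": 1}]}}

```text
t: 15.05
tool_pos: [0.5139, 0.1638, 0.174]
tool_rot: [180.0, 0.0, -14.7]
contact_force: [0.2, 0.5, -0.5]
gripper_width: 0.0671
grip_force: 12.0
```

{"method": "play_rows", "body": {"plan": [{"tx": 0,"ty": 0,"tz": 1,"yaw": 0,"claw": 1},{"tx": 0,"ty": 0,"tz": 0,"yaw": 0,"claw": 1}]}}

```text
t: 15.22
tool_pos: [0.5139, 0.1638, 0.173]
tool_rot: [180.0, 0.0, -14.7]
contact_force: [0.1, 0.6, -1.4]
gripper_width: 0.0674
grip_force: 12.0
```

{"method": "play_rows", "body": {"plan": [{"tx": 0,"ty": 0,"tz": 1,"yaw": 0,"claw": 1},{"tx": 0,"ty": 0,"tz": 0,"yaw": 0,"claw": 1}]}}

```text
t: 15.38
tool_pos: [0.5139, 0.1638, 0.172]
tool_rot: [180.0, 0.0, -14.7]
contact_force: [-0.1, 0.3, -1.5]
gripper_width: 0.0674
grip_force: 12.0
```

{"method": "play_rows", "body": {"plan": [{"tx": 0,"ty": 0,"tz": 1,"yaw": 0,"claw": 1},{"tx": 0,"ty": 0,"tz": 0,"yaw": 0,"claw": 1}]}}

```text
t: 15.55
tool_pos: [0.5139, 0.1637, 0.1709]
tool_rot: [180.0, 0.0, -14.7]
contact_force: [1.0, -0.5, -2.3]
gripper_width: 0.0673
grip_force: 12.0
```

{"method": "play_rows", "body": {"plan": [{"tx": 0,"ty": 0,"tz": 1,"yaw": 0,"claw": 1},{"tx": 0,"ty": 0,"tz": 0,"yaw": 0,"claw": 1}]}}

```text
t: 15.72
tool_pos: [0.5137, 0.1638, 0.1701]
tool_rot: [180.0, 0.0, -14.7]
contact_force: [-1.5, -0.3, 0.9]
gripper_width: 0.0672
grip_force: 12.0
```

{"method": "play_rows", "body": {"plan": [{"tx": 0,"ty": 0,"tz": 1,"yaw": 0,"claw": 1},{"tx": 0,"ty": 0,"tz": 0,"yaw": 0,"claw": 1}]}}

```text
t: 15.88
tool_pos: [0.5134, 0.1639, 0.1691]
tool_rot: [180.0, 0.0, -14.7]
contact_force: [-4.1, -1.1, 4.8]
gripper_width: 0.0673
grip_force: 12.0
```

{"method": "play_rows", "body": {"plan": [{"tx": 0,"ty": 0,"tz": 1,"yaw": 0,"claw": 1},{"tx": 0,"ty": 0,"tz": 0,"yaw": 0,"claw": 1}]}}

```text
t: 16.05
tool_pos: [0.5131, 0.164, 0.168]
tool_rot: [180.0, 0.1, -14.7]
contact_force: [-5.9, -0.4, 4.5]
gripper_width: 0.0677
grip_force: 12.2
```

{"method": "play_rows", "body": {"plan": [{"tx": 0,"ty": 0,"tz": 1,"yaw": 0,"claw": 1},{"tx": 0,"ty": 0,"tz": 0,"yaw": 0,"claw": 1}]}}

```text
t: 16.22
tool_pos: [0.5129, 0.1641, 0.1669]
tool_rot: [180.0, 0.1, -14.7]
contact_force: [-5.7, -0.6, 4.7]
gripper_width: 0.0674
grip_force: 12.4
```

The force holds at about 5 N while it pivots, as intended. Continuing down.

{"method": "play_rows", "body": {"plan": [{"tx": 0,"ty": 0,"tz": 1,"yaw": 0,"claw": 1},{"tx": 0,"ty": 0,"tz": 0,"yaw": 0,"claw": 1}]}}

```text
t: 16.38
tool_pos: [0.5129, 0.1641, 0.1659]
tool_rot: [180.0, 0.1, -14.7]
contact_force: [-6.4, 0.7, 3.9]
gripper_width: 0.0676
grip_force: 12.0
```

{"method": "play_rows", "body": {"plan": [{"tx": 0,"ty": 0,"tz": 0.7,"yaw": 0,"claw": 1},{"tx": 0,"ty": 0,"tz": 0,"yaw": 0,"claw": 1}]}}

```text
t: 16.55
tool_pos: [0.5131, 0.1642, 0.1654]
tool_rot: [180.0, 0.1, -14.7]
contact_force: [-5.7, -0.0, 4.3]
gripper_width: 0.0674
grip_force: 12.0
```

```bash
python3 - <<'E'
from h import *
acc={}
for n in("wrist","scene","wrist","scene"):
  p=snapshot(n)
  for t in ("heel_seat","seat_back","lift_breast","lift_back"):
    for d in [d for d in spot_point(t,p) if d["at"][2]>.1][:1]: print(n,t,np.round(d["at"],4),round(d["confidence"],2))
s=robot.state(); print({k:np.round(s[k],4).tolist() for k in ('t','tool_pos','contact_force','moment')})
E
```

```text
wrist lift_breast [0.5367 0.1601 0.185 ] 0.91
wrist lift_back [0.4785 0.1729 0.1684] 0.72
scene heel_seat [0.5392 0.1618 0.1924] 0.61
scene seat_back [0.481  0.1736 0.1685] 0.97
scene lift_breast [0.5343 0.1623 0.1878] 0.84
scene lift_back [0.4786 0.1688 0.1608] 0.84
wrist heel_seat [0.5404 0.1556 0.192 ] 0.61
wrist lift_breast [0.5339 0.1604 0.1869] 0.84
wrist lift_back [0.4817 0.1706 0.1674] 0.56
scene heel_seat [0.5415 0.1585 0.1901] 0.68
scene seat_back [0.5069 0.1617 0.1755] 0.69
scene lift_breast [0.5334 0.1622 0.1865] 0.66
scene lift_back [0.4759 0.171  0.162 ] 0.6
{'t': 17.55, 'tool_pos': [0.5131, 0.1642, 0.1653], 'contact_force': [-5.2853, 0.2657, 3.2365], 'moment': [0.1845, 1.2184, -0.0015]}
```

{"method": "play_rows", "body": {"plan": [{"tx": 0,"ty": 0,"tz": 0.7,"yaw": 0,"claw": 1},{"tx": 0,"ty": 0,"tz": 0,"yaw": 0,"claw": 1}]}}

```text
t: 17.72
tool_pos: [0.5132, 0.1642, 0.1652]
tool_rot: [180.0, 0.0, -14.7]
contact_force: [-7.8, -0.5, 8.6]
gripper_width: 0.0672
grip_force: 12.0
```

{"method": "play_rows", "body": {"plan": [{"tx": 0,"ty": 0,"tz": 0.7,"yaw": 0,"claw": 1},{"tx": 0,"ty": 0,"tz": 0,"yaw": 0,"claw": 1}]}}

```text
t: 17.88
tool_pos: [0.5134, 0.1641, 0.1648]
tool_rot: [180.0, 0.0, -14.7]
contact_force: [-7.9, -0.6, 11.8]
gripper_width: 0.0672
grip_force: 12.0
```

{"method": "play_rows", "body": {"plan": [{"tx": 0,"ty": 0,"tz": 0.7,"yaw": 0,"claw": 1},{"tx": 0,"ty": 0,"tz": 0,"yaw": 0,"claw": 1}]}}

```text
t: 18.05
tool_pos: [0.5137, 0.164, 0.1643]
tool_rot: [-180.0, -0.0, -14.7]
contact_force: [-7.3, -1.9, 12.5]
gripper_width: 0.0674
grip_force: 12.0
```

Flush: the force climbed to about 13 N. Now I'll grip harder and slide up the slope until it butts on the step.

{"method": "play_rows", "body": {"plan": [{"tx": 0,"ty": 0,"tz": -0.3,"yaw": 0,"claw": 1},{"tx": 0.7,"ty": 0,"tz": -0.25,"yaw": 0,"claw": 1},{"tx": 0.7,"ty": 0,"tz": -0.25,"yaw": 0,"claw": 1},{"tx": 0,"ty": 0,"tz": 0,"yaw": 0,"claw": 1}], "squeeze": 22}}

```text
t: 18.38
tool_pos: [0.5137, 0.164, 0.1644]
tool_rot: [180.0, 0.1, -14.7]
contact_force: [-9.7, -0.1, 9.7]
gripper_width: 0.0671
grip_force: 22.0
```

{"method": "play_rows", "body": {"plan": [{"tx": 0.7,"ty": 0,"tz": -0.25,"yaw": 0,"claw": 1},{"tx": 0,"ty": 0,"tz": 0,"yaw": 0,"claw": 1}]}}

```text
t: 18.55
tool_pos: [0.5138, 0.164, 0.1645]
tool_rot: [180.0, 0.2, -14.7]
contact_force: [-11.7, 0.6, 8.9]
gripper_width: 0.067
grip_force: 22.0
```

{"method": "play_rows", "body": {"plan": [{"tx": 0.7,"ty": 0,"tz": -0.25,"yaw": 0,"claw": 1},{"tx": 0,"ty": 0,"tz": 0,"yaw": 0,"claw": 1}]}}

```text
t: 18.72
tool_pos: [0.5143, 0.164, 0.1647]
tool_rot: [180.0, 0.2, -14.7]
contact_force: [-11.9, 1.0, 10.0]
gripper_width: 0.0668
grip_force: 22.0
```

{"method": "play_rows", "body": {"plan": [{"tx": 0.8,"ty": 0,"tz": -0.35,"yaw": 0,"claw": 1},{"tx": 0,"ty": 0,"tz": 0,"yaw": 0,"claw": 1}]}}

```text
t: 18.88
tool_pos: [0.5152, 0.164, 0.165]
tool_rot: [180.0, 0.2, -14.6]
contact_force: [-10.9, 2.0, 8.9]
gripper_width: 0.0669
grip_force: 22.0
```

{"method": "play_rows", "body": {"plan": [{"tx": 0.8,"ty": 0,"tz": -0.35,"yaw": 0,"claw": 1},{"tx": 0,"ty": 0,"tz": 0,"yaw": 0,"claw": 1}]}}

```text
t: 19.05
tool_pos: [0.5162, 0.1638, 0.1654]
tool_rot: [180.0, 0.2, -14.7]
contact_force: [-10.5, 2.0, 8.2]
gripper_width: 0.0671
grip_force: 22.0
```

{"method": "play_rows", "body": {"plan": [{"tx": 0.8,"ty": 0,"tz": -0.35,"yaw": 0,"claw": 1},{"tx": 0,"ty": 0,"tz": 0,"yaw": 0,"claw": 1}]}}

```text
t: 19.22
tool_pos: [0.5171, 0.1636, 0.1658]
tool_rot: [180.0, 0.2, -14.7]
contact_force: [-10.0, 2.0, 8.3]
gripper_width: 0.0673
grip_force: 22.0
```

```bash
python3 - <<'E'
from h import *
for n in("wrist","scene","wrist","scene"):
  p=snapshot(n)
  for t in ("heel_seat","lift_breast","lift_back"):
    for d in [d for d in spot_point(t,p) if d["at"][2]>.1][:1]: print(n,t,np.round(d["at"],4),round(d["confidence"],2))
  if n=="wrist": w=p; I=w["image"].astype(int); print([I[v,248:268].mean(0).round().astype(int).tolist() for v in range(188,222,2)])
s=robot.state(); print({k:np.round(s[k],4).tolist() for k in ('t','tool_pos','contact_force','moment')})
E
```

```text
wrist heel_seat [0.5403 0.1566 0.1923] 0.8
wrist lift_breast [0.535  0.1602 0.1861] 0.84
wrist lift_back [0.4826 0.1689 0.1652] 0.55
[[208, 139, 76], [208, 139, 76], [210, 140, 77], [224, 153, 85], [227, 156, 87], [227, 155, 86], [227, 155, 86], [227, 155, 86], [227, 156, 86], [222, 150, 82], [208, 139, 74], [212, 141, 76], [120, 72, 39], [165, 100, 54], [86, 50, 27], [83, 48, 27], [104, 59, 33]]
scene heel_seat [0.5405 0.1623 0.1903] 0.86
scene lift_breast [0.5361 0.1604 0.1884] 0.9
scene lift_back [0.4814 0.171  0.1585] 0.57
wrist lift_breast [0.5387 0.1616 0.1899] 0.68
wrist lift_back [0.4852 0.1724 0.1677] 0.71
[[208, 139, 76], [208, 139, 76], [210, 140, 77], [224, 153, 85], [227, 155, 86], [227, 156, 87], [227, 155, 86], [227, 155, 86], [227, 156, 86], [222, 150, 82], [208, 139, 74], [212, 141, 76], [120, 72, 39], [165, 101, 54], [86, 50, 28], [83, 48, 27], [104, 59, 33]]
scene heel_seat [0.5417 0.1589 0.1936] 0.78
scene lift_breast [0.5377 0.1639 0.1878] 0.87
scene lift_back [0.4805 0.1696 0.1623] 0.67
{'t': 20.0167, 'tool_pos': [0.5171, 0.1636, 0.1657], 'contact_force': [-9.7819, 1.5143, 8.5772], 'moment': [0.4387, 2.0995, 0.0104]}
```

About 4 mm are left to the step. Continuing until the forward force climbs.

{"method": "play_rows", "body": {"plan": [{"tx": 0.8,"ty": 0,"tz": -0.3,"yaw": 0,"claw": 1},{"tx": 0.8,"ty": 0,"tz": -0.3,"yaw": 0,"claw": 1},{"tx": 0,"ty": 0,"tz": 0,"yaw": 0,"claw": 1}]}}

```text
t: 20.27
tool_pos: [0.5187, 0.1633, 0.1664]
tool_rot: [180.0, 0.2, -14.7]
contact_force: [-9.4, 2.5, 8.2]
gripper_width: 0.0668
grip_force: 22.0
```

{"method": "play_rows", "body": {"plan": [{"tx": 0.8,"ty": 0,"tz": -0.3,"yaw": 0,"claw": 1},{"tx": 0,"ty": 0,"tz": 0,"yaw": 0,"claw": 1}]}}

```text
t: 20.43
tool_pos: [0.5194, 0.1631, 0.1666]
tool_rot: [180.0, 0.2, -14.7]
contact_force: [-8.8, 2.2, 7.7]
gripper_width: 0.0672
grip_force: 22.0
```

{"method": "play_rows", "body": {"plan": [{"tx": 0.6,"ty": 0,"tz": -0.2,"yaw": 0,"claw": 1},{"tx": 0,"ty": 0,"tz": 0,"yaw": 0,"claw": 1}]}}

```text
t: 20.6
tool_pos: [0.5199, 0.163, 0.1668]
tool_rot: [180.0, 0.2, -14.6]
contact_force: [-10.4, 2.1, 7.9]
gripper_width: 0.0672
grip_force: 22.0
```

{"method": "play_rows", "body": {"plan": [{"tx": 0.6,"ty": 0,"tz": -0.2,"yaw": 0,"claw": 1},{"tx": 0,"ty": 0,"tz": 0,"yaw": 0,"claw": 1}]}}

```text
t: 20.77
tool_pos: [0.5201, 0.163, 0.1669]
tool_rot: [180.0, 0.2, -14.6]
contact_force: [-10.8, 2.3, 7.4]
gripper_width: 0.0674
grip_force: 22.0
```

{"method": "play_rows", "body": {"plan": [{"tx": 0.6,"ty": 0,"tz": -0.2,"yaw": 0,"claw": 1},{"tx": 0,"ty": 0,"tz": 0,"yaw": 0,"claw": 1}]}}

```text
t: 20.93
tool_pos: [0.5201, 0.1629, 0.1669]
tool_rot: [180.0, 0.3, -14.6]
contact_force: [-12.8, 2.1, 8.1]
gripper_width: 0.0674
grip_force: 22.0
```

{"method": "play_rows", "body": {"plan": [{"tx": 0.6,"ty": 0,"tz": -0.2,"yaw": 0,"claw": 1},{"tx": 0,"ty": 0,"tz": 0,"yaw": 0,"claw": 1}]}}

```text
t: 21.1
tool_pos: [0.5202, 0.1629, 0.167]
tool_rot: [180.0, 0.3, -14.6]
contact_force: [-13.9, 3.1, 8.3]
gripper_width: 0.0674
grip_force: 22.0
```

Advance stopped at x = 0.5202 while the force rose, so it is butted on the step. I'll ease the forward push, relax the grip so it settles flush, press, then grip firmly.

{"method": "play_rows", "body": {"plan": [{"tx": -0.5,"ty": 0,"tz": 0,"yaw": 0,"claw": 1},{"tx": -0.5,"ty": 0,"tz": 0.2,"yaw": 0,"claw": 1},{"tx": 0,"ty": 0,"tz": 0.3,"yaw": 0,"claw": 1},{"tx": 0,"ty": 0,"tz": 0.0,"yaw": 0,"claw": 1},{"tx": 0,"ty": 0,"tz": 0,"yaw": 0,"claw": 1}], "squeeze": 9}}

```text
t: 21.52
tool_pos: [0.5207, 0.1628, 0.1667]
tool_rot: [180.0, 0.2, -14.6]
contact_force: [-8.6, 2.1, 5.9]
gripper_width: 0.0673
grip_force: 9.0
```

{"method": "play_rows", "body": {"plan": [{"tx": 0,"ty": 0,"tz": 0.2,"yaw": 0,"claw": 1},{"tx": 0,"ty": 0,"tz": 0,"yaw": 0,"claw": 1},{"tx": 0,"ty": 0,"tz": 0,"yaw": 0,"claw": 1}]}}

```text
t: 21.77
tool_pos: [0.5208, 0.1628, 0.1667]
tool_rot: [-180.0, 0.2, -14.6]
contact_force: [-9.5, 2.2, 7.2]
gripper_width: 0.0672
grip_force: 9.1
```

{"method": "play_rows", "body": {"plan": [{"tx": 0,"ty": 0,"tz": 0,"yaw": 0,"claw": 1},{"tx": 0,"ty": 0,"tz": 0,"yaw": 0,"claw": 1},{"tx": 0,"ty": 0,"tz": 0,"yaw": 0,"claw": 1},{"tx": 0,"ty": 0,"tz": 0,"yaw": 0,"claw": 1}], "squeeze": 30}}

```text
t: 22.1
tool_pos: [0.5207, 0.1628, 0.1667]
tool_rot: [-180.0, 0.2, -14.6]
contact_force: [-9.3, 2.6, 7.3]
gripper_width: 0.0667
grip_force: 30.0
```

```bash
python3 - <<'E'
from h import *
A={}
for n in("wrist","scene")*5:
  p=snapshot(n)
  for t in ("heel_seat","seat_back","lift_breast","lift_back"):
    for d in [d for d in spot_point(t,p) if d["at"][2]>.1 and d["confidence"]>.5][:1]: A.setdefault(t,[]).append(d["at"])
for t in A: print(t,len(A[t]),np.median(A[t],0).round(4))
b,k=np.median(A["lift_breast"],0),np.median(A["lift_back"],0); d=b-k; print("tilt",np.degrees(np.arctan2(d[2],np.hypot(*d[:2]))),"yaw",np.degrees(np.arctan2(d[1],d[0])))
s=robot.state(); print({k:np.round(s[k],4).tolist() for k in ('t','tool_pos','tool_rot','contact_force','grip_force')})
E
```

```text
heel_seat 10 [0.5423 0.1592 0.192 ]
lift_breast 9 [0.5408 0.1598 0.1893]
lift_back 10 [0.4867 0.1685 0.1682]
seat_back 5 [0.4831 0.1734 0.167 ]
tilt 21.05746317411035 yaw -9.187318328468017
{'t': 24.6, 'tool_pos': [0.5207, 0.1628, 0.1667], 'tool_rot': [179.999, 0.1658, -14.6493], 'contact_force': [-10.0891, 2.0676, 6.2423], 'grip_force': 30.0431}
```

{"method": "play_rows", "body": {"plan": [{"tx": -0.4,"ty": 0,"tz": 0,"yaw": 0,"claw": 1},{"tx": -0.2,"ty": 0,"tz": 0.4,"yaw": 0,"claw": 1},{"tx": 0,"ty": 0,"tz": 0.2,"yaw": 0,"claw": 1},{"tx": 0,"ty": 0,"tz": 0,"yaw": 0,"claw": 1},{"tx": 0,"ty": 0,"tz": 0,"yaw": 0,"claw": 1},{"tx": 0,"ty": 0,"tz": 0,"yaw": 0,"claw": 1}], "squeeze": 9}}

```text
t: 25.1
tool_pos: [0.5211, 0.1627, 0.1664]
tool_rot: [-180.0, 0.1, -14.7]
contact_force: [-7.0, 1.7, 6.8]
gripper_width: 0.0678
grip_force: 9.0
```

{"method": "play_rows", "body": {"plan": [{"tx": 0,"ty": 0,"tz": 0,"yaw": 0,"claw": 1},{"tx": 0,"ty": 0,"tz": 0,"yaw": 0,"claw": 1},{"tx": 0,"ty": 0,"tz": 0,"yaw": 0,"claw": 1},{"tx": 0,"ty": 0,"tz": 0,"yaw": 0,"claw": 1},{"tx": 0,"ty": 0,"tz": 0,"yaw": 0,"claw": 1},{"tx": 0,"ty": 0,"tz": 0,"yaw": 0,"claw": 1}], "squeeze": 30}}

```text
t: 25.6
tool_pos: [0.5211, 0.1627, 0.1664]
tool_rot: [-180.0, 0.1, -14.7]
contact_force: [-7.1, 1.5, 8.0]
gripper_width: 0.0671
grip_force: 30.0
```

Settled: about 11 N square to the seat, 30 N grip, at rest. Handing in.

```bash
python3 -c "
from h import *
print(robot.hand_in())"
```

```text
the job is handed in; nothing more can be done
None
```

The heel lift is on the heel seat, butted against the step and held in a 30 N grip with about 11 N of press. Its tilt read about 21°, against roughly 20–22° for the seat. I handed the job in at 25.6 s; no verdict came back.

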